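# Test the safety edge of a laser stage

## Task

Test the L-shaped safety edge that guards the stage: put your closed fingertips on the black sprung strip at its last mark beside the square junction box and, pressing it lightly down, trace along the strip in one unbroken stroke, round the corner, to the last mark beside the round end cap, without lifting off or slipping off the strip on the way. Finish there, still holding the strip lightly pressed with the fingertips. Grasp nothing, press no harder than a light touch, and leave the loose optics and tools where they are.

Things in the scene. Friction and masses are not known exactly. Their poses are not given: they have to be found in the camera images.
- edge_strip (a joint): how far the whole black sprung strip is pressed down: 0 = free (up), 0.010 m = at its stop; it moves straight down as one rigid piece. Spring: about 1 N starts it, about 5 N at its stop, so press it about 4 to 5 mm. It counts as pressed beyond 1 mm
- base: the safety edge, fixed to the table: an L-shaped flat black strip 24 mm wide, two straight arms of 185 mm at a right angle, 12 mm proud of a 36 mm wide aluminium channel on a black plate. Origin on the table under the middle of the corner; x along the first arm, y along the second, z up. Inside the L a low stage with a lens cell, at most 28 mm above the strip, 45 mm from the channel
- mark_a_end (a point): thin cross line (a small dot at the corner) on the strip, near the end of the first arm, 20 mm from the strip's end; the point is on the strip's centre line, on its unpressed top face, 50 mm above the table; it does not sink with the strip
- mark_a2 (a point): thin cross line (a small dot at the corner) on the strip, on the first arm, 110 mm from the corner; the point is on the strip's centre line, on its unpressed top face, 50 mm above the table; it does not sink with the strip
- mark_a1 (a point): thin cross line (a small dot at the corner) on the strip, on the first arm, 55 mm from the corner; the point is on the strip's centre line, on its unpressed top face, 50 mm above the table; it does not sink with the strip
- mark_corner (a point): thin cross line (a small dot at the corner) on the strip, on the middle of the corner; the point is on the strip's centre line, on its unpressed top face, 50 mm above the table; it does not sink with the strip
- mark_b1 (a point): thin cross line (a small dot at the corner) on the strip, on the second arm, 55 mm from the corner; the point is on the strip's centre line, on its unpressed top face, 50 mm above the table; it does not sink with the strip
- mark_b2 (a point): thin cross line (a small dot at the corner) on the strip, on the second arm, 110 mm from the corner; the point is on the strip's centre line, on its unpressed top face, 50 mm above the table; it does not sink with the strip
- mark_b_end (a point): thin cross line (a small dot at the corner) on the strip, near the end of the second arm, 20 mm from the strip's end; the point is on the strip's centre line, on its unpressed top face, 50 mm above the table; it does not sink with the strip
- junction_top (a point): centre of the top face of the square grey junction box (40 x 40 mm, four screws on top), 38 mm above the table, 24 mm beyond one end of the strip and in line with that arm (44 mm from the nearest mark). It may be at either end of the strip
- cap_top (a point): centre of the top face of the round grey end cap (36 mm across), 38 mm above the table, likewise 24 mm beyond the other end of the strip
- lens_cell: black ring 36 mm across, 16 mm high, standing loose on the stage inside the L; loose, to be left alone. Origin at its underside (tools: within the handle line)
- short_post: steel post 19 mm across, 45 mm high, standing on the base plate inside the L; loose, to be left alone. Origin at its underside (tools: within the handle line)
- driver: screwdriver, 150 mm long, lying outside the first arm, about 90 mm from the strip; loose, to be left alone. Origin at its underside (tools: within the handle line)
- mirror_mount: mirror mount, 40 mm wide, 48 mm high, standing outside the second arm, 90 mm from the strip; loose, to be left alone. Origin at its underside (tools: within the handle line)
- jar: small amber jar 44 mm across, 55 mm high, outside the first arm, 85 mm from the strip; loose, to be left alone. Origin at its underside (tools: within the handle line)
- dust_cap: black disc 40 mm across, 12 mm high, outside the L, about 85 mm from the strip; loose, to be left alone. Origin at its underside (tools: within the handle line)
- screw_tray: shallow aluminium tray 70 x 100 x 25 mm outside the second arm, 100 mm from the strip; loose, to be left alone. Origin at its underside (tools: within the handle line)

How it is judged:
By the outcome, as a careful person would: the job done as asked, in the order asked, and still so for the second after the job is handed in, while the arm keeps its last pose, push and grip.
It also fails if it takes over 48 s, if anything falls off the work surface, if the arm or the gripper's body presses on something with over 40 N, if the wrist force passes 120 N, or if a joint passes its speed limit or range.

## Robot

A 6-joint arm with a two-finger parallel gripper is mounted at the origin on the work surface. World frame = base frame: x ahead of the robot, y to its left, z up, the work surface at z = 0. Lengths are in mm, angles in rad, forces in N, time in s.
With the tool pointing down it reaches from about 250 to 725 mm from the base axis. Payload 4 kg.
Tool frame: the origin (TCP) lies at the very end of the fingers, on their centre line; the grasp point (between the pads) lies 19 mm behind it (r.hold_point_z is the distance from the TCP to the grasp point, in mm); z points along the fingers, x is the direction in which the jaws open and shut, and the axes are right-handed (so a half turn about z gives the same grasp; the last joint's range is limited). The gripper opens to 85 mm and grips with 20 to 120 N. Pads are 22 mm wide; open, the fingers measure 114 mm over their backs; the gripper's body (76 mm by 85 mm) begins 54 mm behind the grasp point. The pads swing forward as they close: fully open they stand 13 mm farther back than shut.
Start: joints at [1.228, 0.241, 0.005, 1.335, 0, 1.571], TCP at [168.061, 470.909, 231.306] pointing down, gripper open.
Joint ranges: [-2.72, 2.72], [-1.05, 1.87], [-1.09, 1.28], [-1.99, 2.15], [-1.42, 1.44], [-3.14, 3.14]. Speed limits (rad/s): [2.79, 2.79, 3.14, 3.14, 3.14, 3.14].

## Interface

Orientations are given as a unit quaternion [w, x, y, z].
In Python, from plant import monitor, viewer, r gives the robot as it stands.
- The arm moves only by the tool carry_out, never from a script. Its argument "steps" is a list of rows, each a list of 5 numbers: the shift along the world's x, y, z in units of 25 mm (1.0 is 25 mm), then the turn about the world's z in units of 5 degrees (1.0 is 5 degrees), then the gripper command: -1 is shut, 1 is fully open, values between are in proportion. In form: [[x, y, z, turn, jaw], ...]. A call has 1 to 10 rows; each row shifts and turns the commanded pose from where the row before left it; what a row does not reach is not made up. A row lasts 1/12 s, in which the tool goes at most 41.7 mm and 7.16 degrees, less where a joint would pass 70% of its speed; a pose out of reach is approached as far as the arm can. A call is refused whole if a number of a shift passes 1 or a number of a turn 1, either way. A call with a gripper value outside its range is refused whole. The fingers move at their own pace and stop on an object; the grip force is fixed at half the most. Time passes only in rows, so rows that do not move let the fingers close. It gives the time, the measured TCP pose, the force and the opening at its end, in the units of the state.
- monitor.sense(): the state, without advancing time (a new reading comes with each control period).
- viewer.get_image(name): name is "scene" or "side" or "wrist"; returns a dict with "pixels" (420x560x3 uint8, red, green, blue), "z_map" (420x560 float32, mm along the optical axis (not along the pixel's ray), 0 where there is no reading), "fx", "fy", "cx", "cy" (pixels), "T" (4x4, takes a point from camera to world coordinates). Camera axes: x right, y up, looking along -z (the intrinsics and any distortion apply to the point x, -y, -z); pixel columns grow to the right and rows downward; lengths in mm; the calibration is good to about 2 mm. A picture is of the moment at which its call begins.
- r.hand_in(): hands the job in, once; it reports no verdict.
The state is a dict: "time_s": time; "joint_pos": joint angles; "joint_velocities": joint speeds; "joint_efforts": joint torques, N m; "eef_pos": TCP position; "ee_rot": TCP orientation; "force": force on the tool from outside, world axes, zero at the start; "ft_torque": the same for the moment, N m; "gripper_width": finger opening in mm.
Only numpy, scipy, OpenCV 4.12 (cv2) and the standard library are available. Lean on these libraries where they do the work, as an engineer would, in place of code of your own. Each camera call takes 0.05 s, during which the arm holds its last target. There are 200 camera calls.

## Working session

There is one attempt and no reset: what is moved stays moved. The work goes in short steps, Python scripts to look and compute and a tool call to move; the robot and the scene stay as the last step left them, time stands still between calls to the robot, and variables do not carry over. Pictures are saved under pics/ and viewed, about 8 in all and at most 12, crops included, and the job is handed in when it is done.

Besides the shell and the picture viewer there is one more tool, called after ">>>" as a command line: name --pt "numbers of a row" for each row, then --argument value for the rest. carry_out: Moves the arm, as the interface text tells. Its arguments: {"type":"object","properties":{"steps":{"type":"array"}},"required":["steps"]}

```bash
mkdir -p pics; cat > h.py <<'E'
import numpy as np, cv2, pickle
from plant import monitor, viewer, r
def grab(n,tag):
    d=viewer.get_image(n); pickle.dump(d,open(f'pics/{tag}.pkl','wb'))
    cv2.imwrite(f'pics/{tag}.png',d['pixels'][:,:,::-1]); return d
def ray(d,u,v,z):
    T=np.array(d['T']); p=np.array([(u-d['cx'])/d['fx'],-(v-d['cy'])/d['fy'],-1.])
    w=T[:3,:3]@p; o=T[:3,3]; return o+w*(z-o[2])/w[2]
def proj(d,P):
    T=np.array(d['T']); c=T[:3,:3].T@(np.array(P)-T[:3,3]); return d['cx']+d['fx']*c[0]/-c[2], d['cy']+d['fy']*c[1]/c[2]
E
python3 - <<'E'
from h import *
for n in ['scene','side','wrist']:
    d=grab(n,n+'0'); print(n,{k:(v if k!='T' else np.round(v,3).tolist()) for k,v in d.items() if k not in('pixels','z_map')})
print(monitor.sense())
a=cv2.imread('pics/scene0.png');b=cv2.imread('pics/wrist0.png')
E
```

```text
scene {'fx': 410.7398328756536, 'fy': 410.7398328756536, 'cx': 276.8116566433405, 'cy': 211.18655675787073, 'T': [[-0.836, -0.445, 0.32, 799.302], [0.548, -0.662, 0.512, 365.125], [-0.016, 0.603, 0.797, 676.278], [0.0, 0.0, 0.0, 1.0]]}
side {'fx': 424.7000607675793, 'fy': 424.7000607675793, 'cx': 283.3584688249872, 'cy': 208.72267008397102, 'T': [[0.822, 0.442, -0.359, 254.174], [-0.57, 0.639, -0.517, -418.83], [0.002, 0.629, 0.777, 663.861], [0.0, 0.0, 0.0, 1.0]]}
wrist {'fx': 318.12238183005894, 'fy': 318.12238183005894, 'cx': 278.1772638011072, 'cy': 211.34181938737754, 'T': [[0.336, -0.905, -0.263, 101.29], [0.942, 0.322, 0.095, 494.737], [-0.002, -0.28, 0.96, 373.415], [0.0, 0.0, 0.0, 1.0]]}
{'time_s': 0.15, 'joint_pos': array([ 1.22798027e+00,  2.41269380e-01,  4.00813589e-03,  1.33517746e+00,
       -3.97655222e-05,  1.57080530e+00]), 'joint_velocities': array([-0.00143185, -0.00121681,  0.00449062, -0.00058382,  0.000577  ,
        0.00087676]), 'joint_efforts': array([-5.12622737e-04, -3.72635400e+01,  2.52638626e+01,  1.23820722e-02,
       -5.75429283e-06, -8.79518858e-08]), 'eef_pos': array([167.919346  , 470.44702854, 230.59298499]), 'ee_rot': array([ 4.89368278e-04,  8.17357979e-01,  5.76129551e-01, -6.59745654e-04]), 'force': array([0.37255002, 0.54152288, 0.49095339]), 'ft_torque': array([-0.04776077,  0.08973822, -0.06541678]), 'gripper_width': 85.61713035625336}
```

View pics/scene0.png

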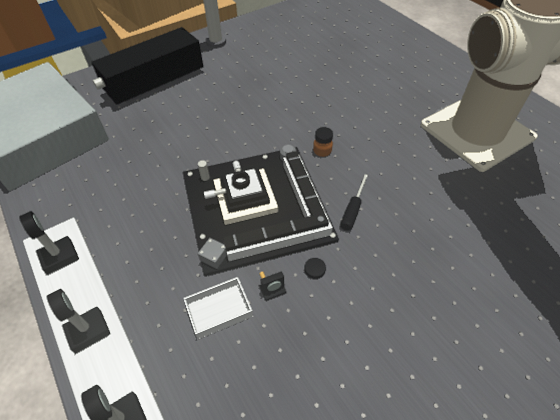

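View pics/wrist0.png

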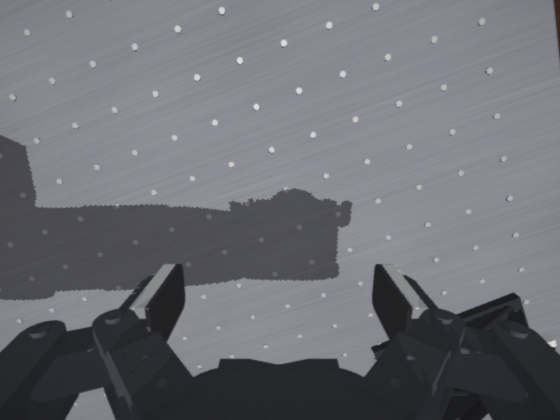

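View pics/side0.png

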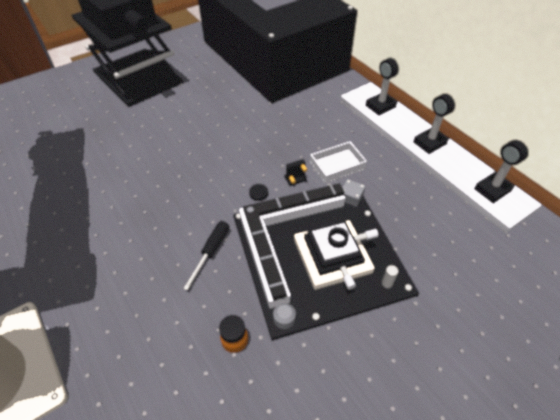

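The scene view shows the square box at about (212,251) and the round cap at (288,152). The side view shows the box at (353,190) and the cap at (284,315). The strip corner is near (325,230) in scene and (250,210) in side. Next I'll enlarge both.

```bash
python3 - <<'E'
from h import *
a=cv2.imread('pics/scene0.png')[140:275,190:345]; b=cv2.imread('pics/side0.png')[175:340,230:425]
def up(x):
    x=cv2.resize(x,None,fx=5,fy=5,interpolation=cv2.INTER_CUBIC)
    return np.clip(255*(x/255.)**0.6,0,255).astype('uint8')
cv2.imwrite('pics/c1.png',up(a)[:600,:800]);
x=cv2.resize(b,None,fx=3.6,fy=3.6,interpolation=cv2.INTER_CUBIC);cv2.imwrite('pics/c2.png',np.clip(255*(x/255.)**0.6,0,255).astype('uint8'))
E
```

```text
(no output)
```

View pics/c1.png

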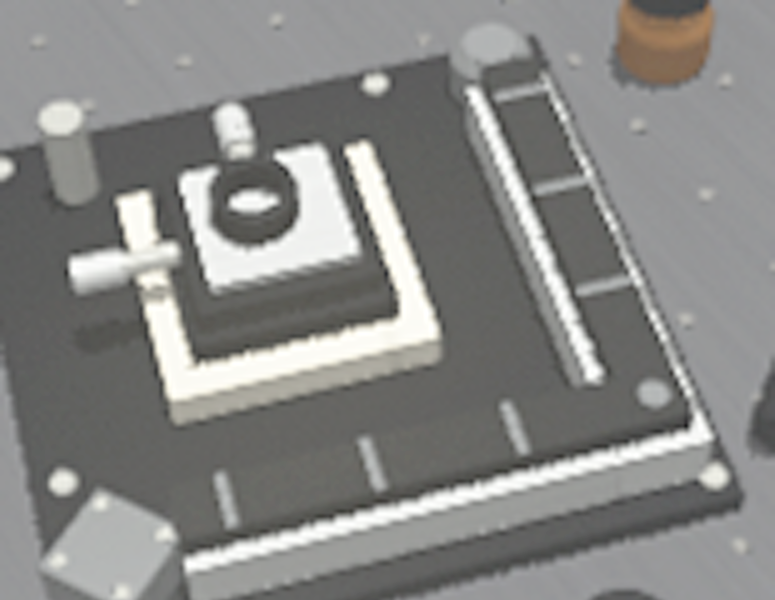

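View pics/c2.png

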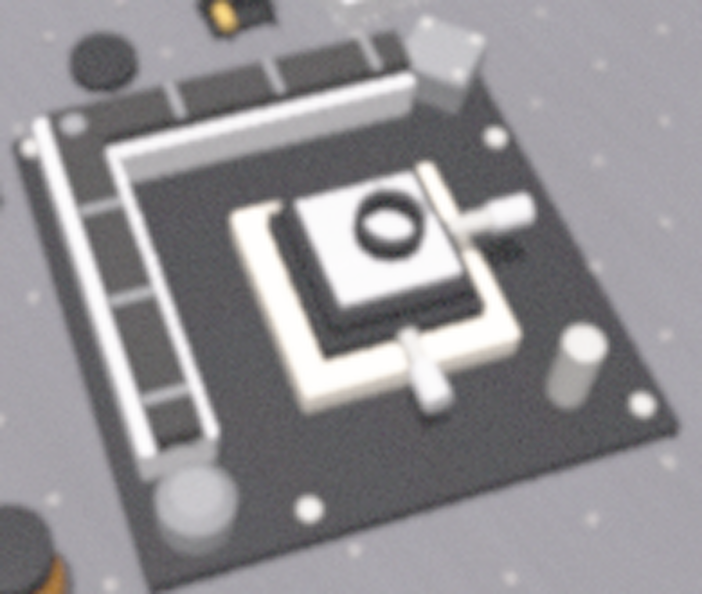

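The crops show all seven marks in both views. The junction box is at the end of the second arm, on the tray side, and the cap is at the end of the first arm. I'll triangulate the marks.

```bash
cat > m.py <<'E'
from h import *
from scipy.optimize import least_squares
S=pickle.load(open('pics/scene0.pkl','rb'));D=pickle.load(open('pics/side0.pkl','rb'))
n=['b_end','b2','b1','corner','a1','a2','a_end']
s=np.array([(228,500),(373,464),(516,428),(655,393),(606,286),(563,186),(523,93)])/5+[190,140]-.4
e=np.array([(371,51),(275,75),(176,99),(74,124),(101,207),(131,297),(165,393)])/3.6+[230,175]-.36
M=np.array([(0,165),(0,110),(0,55),(0,0),(55,0),(110,0),(165,0)],float)
for i in range(7):
    f=lambda P:np.r_[np.array(proj(S,P))-s[i],np.array(proj(D,P))-e[i]]
    q=least_squares(f,[400,200,50]); print(n[i],q.x.round(1),'res',q.fun.round(2),'z50:',ray(S,*s[i],50)[:2].round(1),ray(D,*e[i],50)[:2].round(1))
def W(p): 
    c,t=np.cos(p[3]),np.sin(p[3]); return [np.array([p[0]+c*m[0]-p[4]*t*m[1],p[1]+t*m[0]+p[4]*c*m[1],p[2]]) for m in M]
for sg in(1,-1):
    g=lambda p:np.concatenate([np.r_[np.array(proj(S,P))-s[i],np.array(proj(D,P))-e[i]] for i,P in enumerate(W(np.r_[p,sg]))])
    best=min((least_squares(g,[400,200,50,a]) for a in(0,1.5,3,-1.5)),key=lambda q:q.cost)
    print(sg,best.x.round(3),best.cost.round(2),np.degrees(best.x[3]))
    if best.cost<50: print(np.round(W(np.r_[best.x,sg]),1))
E
python3 m.py
```

```text
b_end [645.7 -24.4  49.8] res [ 0.38  0.04  0.4  -0.04] z50: [646.3 -24.8] [644.8 -24.2]
b2 [593.2  -8.6  49.5] res [ 0.39  0.02  0.4  -0.02] z50: [593.9  -8.7] [592.2  -8.6]
b1 [540.4   7.4  49.7] res [0.33 0.   0.34 0.  ] z50: [541.    7.3] [539.7   7.6]
corner [487.6  23.4  49.7] res [ 0.4  -0.02  0.4   0.02] z50: [488.4  23.2] [486.9  23.6]
a1 [471.3 -29.   49. ] res [ 0.76 -0.02  0.7   0.03] z50: [473.1 -29.1] [470.  -28.8]
a2 [454.7 -81.3  48.9] res [ 0.81 -0.01  0.68  0.02] z50: [456.7 -81.4] [453.4 -81.1]
a_end [ 438.8 -133.1   49.9] res [0.73 0.   0.56 0.01] z50: [ 440.2 -133.9] [ 438.  -132.6]
1 [487.789  23.922  49.473   4.411] 2.54 252.73828896032828
[[ 645.4  -25.    49.5]
 [ 592.8   -8.7   49.5]
 [ 540.3    7.6   49.5]
 [ 487.8   23.9   49.5]
 [ 471.5  -28.6   49.5]
 [ 455.1  -81.1   49.5]
 [ 438.8 -133.6   49.5]]
-1 [542.234 -97.55   41.091   2.709] 11701.2 155.19635302073942
```

Both views agree to about 2 mm and the mark heights come out at about 49.5 mm. The stroke runs from b_end (645,-25) to the corner (488,24) to a_end (439,-134). I'll close the fingers and move above the start.

>>> carry_out --pt "0.9 -0.95 0 -0.4 -1" --pt "0.9 -0.95 0 -0.4 -1" --pt "0.9 -0.95 0 -0.4 -1" --pt "0.9 -0.95 0 -0.4 -1" --pt "0.9 -0.95 0 -0.4 -1" --pt "0.9 -0.95 0 -0.4 -1" --pt "0.9 -0.95 0 -0.4 -1" --pt "0.9 -0.95 0 -0.4 -1" --pt "0.9 -0.95 0 -0.4 -1" --pt "0.9 -0.95 0 -0.4 -1"

```text
time_s: 0.98
eef_pos: [393.7, 231.9, 231.2]
ee_rot: [-0.0, 0.905, 0.425, -0.0]
force: [1.0, 0.2, 1.1]
gripper_width: 0.1
```

>>> carry_out --pt "0.9 -0.95 -0.3 -0.4 -1" --pt "0.9 -0.95 -0.3 -0.4 -1" --pt "0.9 -0.95 -0.3 -0.4 -1" --pt "0.9 -0.95 -0.3 -0.4 -1" --pt "0.9 -0.95 -0.3 -0.4 -1" --pt "0.9 -0.95 -0.3 -0.4 -1" --pt "0.9 -0.95 -0.3 -0.4 -1" --pt "0.5 -0.95 -0.3 -0.4 -1" --pt "0.5 -0.5 -0.3 -0.4 -1" --pt "0 0 0 0 -1"

```text
time_s: 1.82
eef_pos: [576.4, 27.8, 161.3]
ee_rot: [0.0, 0.961, 0.276, -0.001]
force: [-0.8, 0.4, 0.9]
gripper_width: 0.3
```

>>> carry_out --pt "0.4 -0.3 -0.3 -0.3 -1" --pt "0.4 -0.3 -0.3 -0.3 -1" --pt "0.4 -0.3 -0.3 -0.3 -1" --pt "0.4 -0.3 -0.3 0 -1" --pt "0.4 -0.3 -0.3 0 -1" --pt "0.4 -0.3 -0.3 0 -1" --pt "0.36 -0.31 -0.4 0 -1" --pt "0 0 -0.4 0 -1" --pt "0 0 -0.3 0 -1" --pt "0 0 0 0 -1"

```text
time_s: 2.65
eef_pos: [642.6, -21.5, 88.3]
ee_rot: [-0.001, 0.971, 0.241, -0.003]
force: [-0.5, -0.6, -0.8]
gripper_width: -0.2
```

```bash
python3 - <<'E'
from h import *
s=monitor.sense();print(s['eef_pos'],s['force'],s['joint_pos'].round(2))
a=grab('scene','s1')['pixels'];b=grab('side','d1')['pixels']
c=grab('wrist','w1')['pixels']
f=lambda x:cv2.resize(x,(400,300),interpolation=cv2.INTER_CUBIC)
im=np.vstack([np.hstack([f(a[205:295,170:290]),f(b[140:230,290:410])]),np.hstack([f(c),f(a)])])
cv2.imwrite('pics/v1.png',np.clip(255*(im[:,:,::-1]/255.)**.6,0,255))
E
```

```text
[642.59261089 -21.52829552  88.33439154] [-0.50193088 -0.63196861 -0.78541462] [-0.03  0.61  0.2   1.16  0.    1.05][ WARN:0@2.505] global loadsave.cpp:1063 imwrite_ Unsupported depth image for selected encoder is fallbacked to CV_8U.
```

View pics/v1.png

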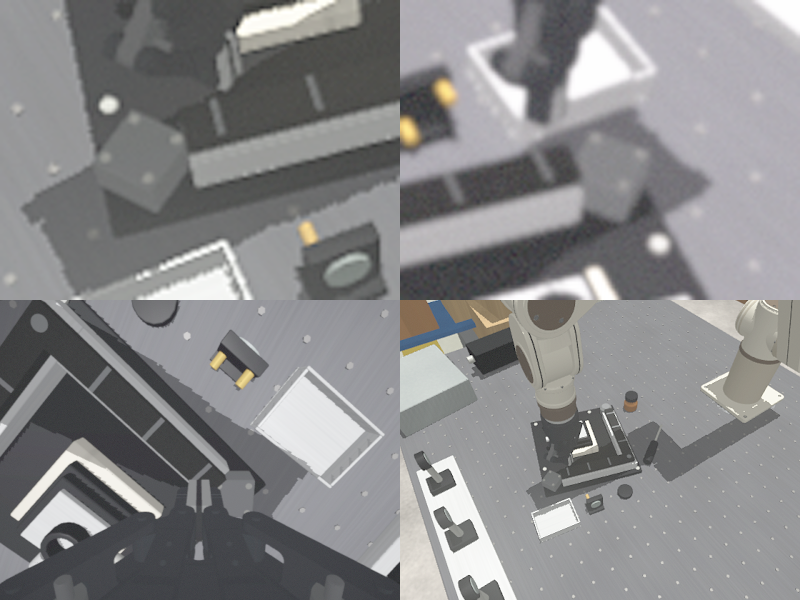

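The fingertips are over the strip near b_end. In the wrist tile, b2 is at about (152,437), b1 at (100,380) and the corner dot at (40,323). I'll compare these with the fit.

```bash
python3 - <<'E'
from h import *
w=pickle.load(open('pics/w1.pkl','rb'));s=pickle.load(open('pics/s1.pkl','rb'));d=pickle.load(open('pics/d1.pkl','rb'))
for n,u,v in[('b2',152,437),('b1',100,380),('c',40,323)]: print(n,ray(w,u*1.4,(v-300)*1.4,49.5).round(1))
e=monitor.sense()['eef_pos']; print('tip proj scene',proj(s,e),'side',proj(d,e))
g=cv2.resize(w['pixels'][:,:,::-1][20:330,0:400],(774,600));cv2.imwrite('pics/v2.png',g)
E
```

```text
b2 [595.9 -13.2  49.5]
b1 [541.5   9.   49.5]
c [488.7  25.8  49.5]
tip proj scene (np.float64(234.862991423071), np.float64(227.3525545269499)) side (np.float64(333.5297215671349), np.float64(173.11842408889046))
```

View pics/v2.png

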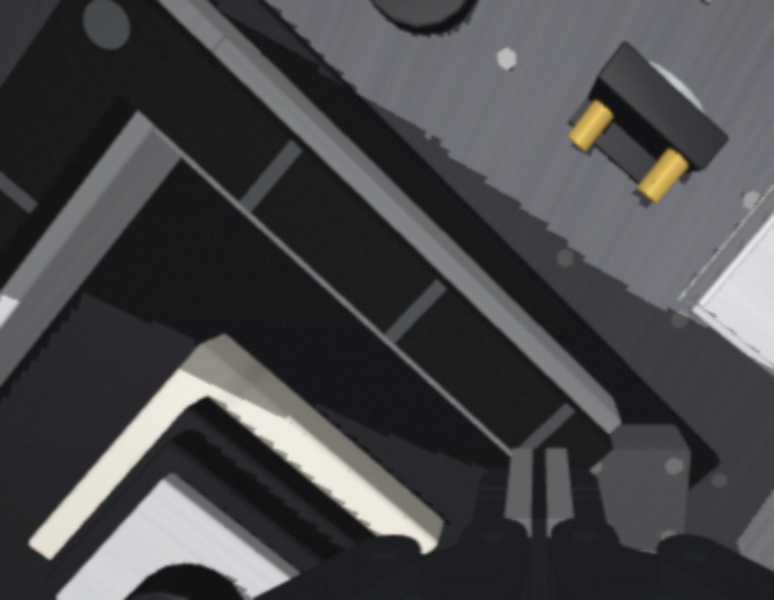

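Here I can see the corner dot at (107,24), b1 at (272,178), b2 at (415,314) and b_end at (548,427), just beyond the fingertips.

```bash
python3 - <<'E'
from h import *
w=pickle.load(open('pics/w1.pkl','rb'))
for n,u,v in[('bend',548,427),('b2',415,314),('b1',272,178),('c',107,24)]: print(n,ray(w,u*.5168,v*.5168+20,49.5).round(1))
E
```

```text
bend [647.4 -21.   49.5]
b2 [594.4  -7.5  49.5]
b1 [541.7   9.2  49.5]
c [488.4  25.5  49.5]
```

>>> carry_out --pt "0.14 -0.1 -0.2 0 -1" --pt "0 0 -0.2 0 -1" --pt "0 0 -0.2 0 -1" --pt "0 0 -0.2 0 -1" --pt "0 0 -0.2 0 -1" --pt "0 0 -0.2 0 -1" --pt "0 0 -0.1 0 -1" --pt "0 0 0 0 -1" --pt "0 0 0 0 -1" --pt "0 0 0 0 -1"

```text
time_s: 3.63
eef_pos: [648.2, -24.3, 59.0]
ee_rot: [0.0, 0.971, 0.241, 0.0]
force: [-0.7, -0.1, 0.3]
gripper_width: 0.0
```

>>> carry_out --pt "-0.06 0 -0.1 0 -1" --pt "0 0 -0.1 0 -1" --pt "0 0 -0.06 0 -1" --pt "0 0 0 0 -1" --pt "0 0 0 0 -1"

```text
time_s: 4.05
eef_pos: [646.4, -24.3, 52.1]
ee_rot: [-0.0, 0.971, 0.241, -0.0]
force: [0.3, 0.1, -0.5]
gripper_width: 0.1
```

```bash
python3 - <<'E'
from h import *
for i in range(3):
    viewer.get_image('wrist'); s=monitor.sense(); print(s['eef_pos'].round(2),s['force'].round(2))
E
```

```text
[646.54 -24.35  52.26] [-0.42  0.48 -0.71]
[646.6  -24.35  52.33] [0.26 0.05 0.36]
[646.68 -24.33  52.43] [-0.69  0.11  0.7 ]
```

>>> carry_out --pt "0 0 -0.06 0 -1" --pt "0 0 -0.06 0 -1" --pt "0 0 -0.06 0 -1" --pt "0 0 -0.04 0 -1" --pt "0 0 0 0 -1" --pt "0 0 0 0 -1" --pt "0 0 0 0 -1"

```text
time_s: 4.78
eef_pos: [646.8, -24.4, 47.1]
ee_rot: [0.0, 0.971, 0.241, 0.0]
force: [0.6, -0.6, 3.3]
gripper_width: -0.2
```

```bash
python3 - <<'E'
from h import *
for i in range(4):
    viewer.get_image('wrist'); s=monitor.sense(); print(s['eef_pos'].round(2),s['force'].round(2))
E
```

```text
[646.84 -24.36  47.1 ] [ 0.81 -0.13  1.85]
[646.84 -24.34  47.08] [ 0.16 -0.23  1.9 ]
[646.83 -24.36  47.06] [0.7  0.7  1.43]
[646.84 -24.34  47.04] [ 0.62 -0.85  2.14]
```

>>> carry_out --pt "0 0 -0.06 0 -1" --pt "0 0 0 0 -1" --pt "0 0 0 0 -1" --pt "-0.1 0.031 0 0 -1" --pt "-0.2 0.062 0 0 -1" --pt "-0.2 0.062 0 0 -1" --pt "-0.2 0.062 0 0 -1" --pt "-0.1 0.031 0 0 -1" --pt "0 0 0 0 -1"

```text
time_s: 5.73
eef_pos: [625.3, -17.8, 45.3]
ee_rot: [-0.0, 0.971, 0.241, -0.001]
force: [-0.7, -0.5, 3.3]
gripper_width: -0.1
```

>>> carry_out --pt "-0.2 0.062 0 0 -1" --pt "-0.2 0.062 0 0 -1" --pt "-0.2 0.062 0 0 -1" --pt "-0.2 0.062 0 0 -1" --pt "-0.2 0.062 0 0 -1" --pt "-0.2 0.062 0 0 -1" --pt "-0.2 0.062 0 0 -1" --pt "-0.2 0.062 0 0 -1" --pt "-0.2 0.062 0 0 -1" --pt "-0.1 0.031 0 0 -1"

```text
time_s: 6.57
eef_pos: [578.2, -3.2, 45.3]
ee_rot: [-0.0, 0.971, 0.241, -0.0]
force: [1.1, -0.0, 2.2]
gripper_width: -0.1
```

>>> carry_out --pt "-0.2 0.062 0 0 -1" --pt "-0.2 0.062 0 0 -1" --pt "-0.2 0.062 0 0 -1" --pt "-0.2 0.062 0 0 -1" --pt "-0.2 0.062 0 0 -1" --pt "-0.2 0.062 0 0 -1" --pt "-0.2 0.062 0 0 -1" --pt "-0.2 0.062 0 0 -1" --pt "-0.2 0.062 0 0 -1" --pt "-0.1 0.031 0 0 -1"

```text
time_s: 7.4
eef_pos: [530.7, 11.5, 45.3]
ee_rot: [-0.0, 0.971, 0.241, -0.0]
force: [1.3, -0.6, 3.0]
gripper_width: 0.2
```

>>> carry_out --pt "-0.2 0.062 0 0 -1" --pt "-0.2 0.062 0 0 -1" --pt "-0.2 0.062 0 0 -1" --pt "-0.2 0.062 0 0 -1" --pt "-0.2 0.062 0 0 -1" --pt "-0.2 0.062 0 0 -1" --pt "-0.2 0.062 0 0 -1" --pt "-0.2 0.062 0 0 -1" --pt "-0.1 0.03 0 0 -1" --pt "0 0 0 0 -1"

```text
time_s: 8.23
eef_pos: [487.8, 24.8, 45.2]
ee_rot: [-0.0, 0.971, 0.241, -0.001]
force: [0.0, 0.5, 3.0]
gripper_width: 0.0
```

```bash
python3 - <<'E'
from h import *
c=grab('wrist','w2')['pixels'];a=grab('scene','s2')['pixels'];b=grab('side','d2')['pixels']
s=monitor.sense();print(s['eef_pos'],s['force'],s['joint_pos'].round(2))
f=lambda x:cv2.resize(x,(400,300),interpolation=cv2.INTER_CUBIC)
im=np.vstack([np.hstack([f(a[190:265,260:360]),f(b[160:235,210:310])]),np.hstack([f(c),f(b)])])
cv2.imwrite('pics/v3.png',np.clip(255*(im[:,:,::-1]/255.)**.6,0,255).astype('uint8'))
E
```

```text
[487.81181686  24.77676811  44.90012712] [-2.04961936  1.7278264   1.81227443] [ 0.05  0.39 -0.32  0.87  0.    1.13]
```

View pics/v3.png

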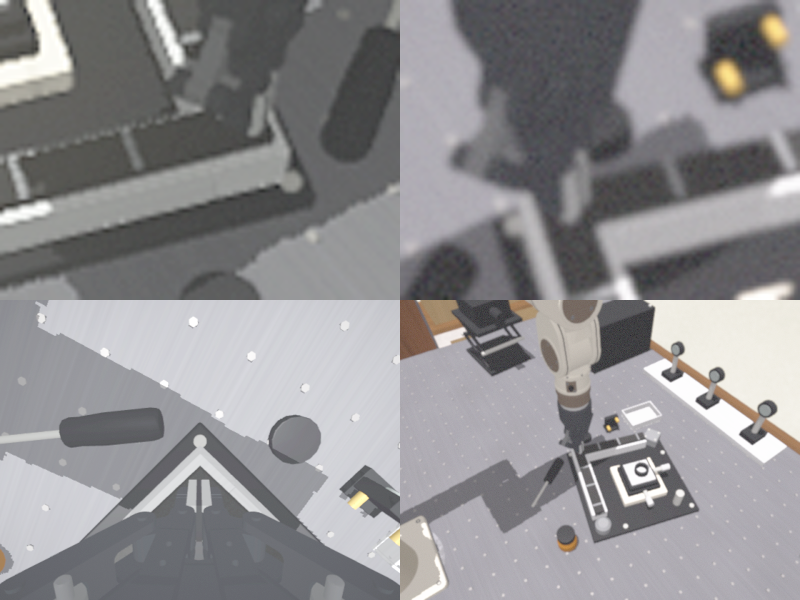

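The fingertips sit on the corner, centred between the two channel edges (wrist tile about (200,480)). Next is the first arm.

>>> carry_out --pt "-0.031 -0.1 0 0 -1" --pt "-0.062 -0.2 0 0 -1" --pt "-0.062 -0.2 0 0 -1" --pt "-0.062 -0.2 0 0 -1" --pt "-0.062 -0.2 0 0 -1" --pt "-0.062 -0.2 0 0 -1" --pt "-0.062 -0.2 0 0 -1" --pt "-0.062 -0.2 0 0 -1" --pt "-0.062 -0.2 0 0 -1" --pt "-0.031 -0.1 0 0 -1"

```text
time_s: 9.22
eef_pos: [474.8, -21.3, 45.3]
ee_rot: [0.0, 0.971, 0.24, -0.0]
force: [1.1, 2.8, 2.3]
gripper_width: -0.2
```

>>> carry_out --pt "-0.066 -0.2 0 0 -1" --pt "-0.066 -0.2 0 0 -1" --pt "-0.066 -0.2 0 0 -1" --pt "-0.066 -0.2 0 0 -1" --pt "-0.066 -0.2 0 0 -1" --pt "-0.062 -0.2 0 0 -1" --pt "-0.062 -0.2 0 0 -1" --pt "-0.062 -0.2 0 0 -1" --pt "-0.062 -0.2 0 0 -1" --pt "-0.031 -0.1 0 0 -1"

```text
time_s: 10.05
eef_pos: [459.6, -68.7, 45.3]
ee_rot: [0.0, 0.971, 0.24, -0.0]
force: [0.4, 1.7, 2.0]
gripper_width: 0.1
```

>>> carry_out --pt "-0.063 -0.2 0 0 -1" --pt "-0.063 -0.2 0 0 -1" --pt "-0.063 -0.2 0 0 -1" --pt "-0.063 -0.2 0 0 -1" --pt "-0.063 -0.2 0 0 -1" --pt "-0.063 -0.2 0 0 -1" --pt "-0.063 -0.2 0 0 -1" --pt "-0.063 -0.2 0 0 -1" --pt "-0.063 -0.2 0 0 -1" --pt "-0.063 -0.2 0 0 -1"

```text
time_s: 10.88
eef_pos: [443.9, -118.5, 45.3]
ee_rot: [-0.0, 0.971, 0.241, -0.0]
force: [-0.0, 1.7, 2.7]
gripper_width: -0.0
```

>>> carry_out --pt "-0.063 -0.2 0 0 -1" --pt "-0.063 -0.2 0 0 -1" --pt "-0.045 -0.14 0 0 -1" --pt "-0.015 -0.05 0 0 -1" --pt "0 0 0 0 -1" --pt "0 0 0 0 -1"

```text
time_s: 11.38
eef_pos: [439.3, -133.4, 45.3]
ee_rot: [0.001, 0.971, 0.24, -0.0]
force: [-0.0, 0.3, 3.6]
gripper_width: 0.1
```

```bash
python3 - <<'E'
from h import *
c=grab('wrist','w3')['pixels'];a=grab('scene','s3')['pixels'];b=grab('side','d3')['pixels']
s=monitor.sense();print(s['eef_pos'],s['force'],s['time_s'])
f=lambda x:cv2.resize(x,(400,300),interpolation=cv2.INTER_CUBIC)
im=np.vstack([np.hstack([f(a[125:200,245:345]),f(b[260:335,230:330])]),np.hstack([f(c),f(b)])])
cv2.imwrite('pics/v4.png',np.clip(255*(im[:,:,::-1]/255.)**.6,0,255).astype('uint8'))
E
```

```text
[ 439.24766433 -133.35684564   45.2754977 ] [-0.53265453 -1.94304169  2.76148587] 11.5333
```

View pics/v4.png

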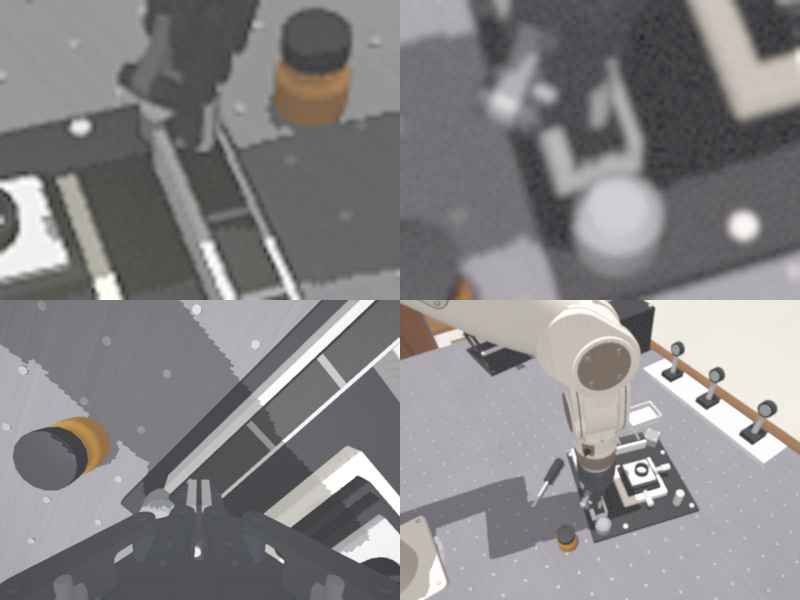

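The fingertips are on the strip beside the round cap. The wrist tile shows a2 at (262,436) and a1 at (332,372). I'll do one last position check, then hand in.

```bash
python3 - <<'E'
from h import *
w=pickle.load(open('pics/w3.pkl','rb'))
p=[ray(w,u*1.4,(v-300)*1.4,45)[:2] for u,v in[(332,372),(262,436)]]
print(p,'a_end est',2*p[1]-p[0])
s=monitor.sense(); e=2*p[1]-p[0]-s['eef_pos'][:2]; print(e,s['force'])
if np.hypot(*e)<5: print(r.hand_in())
E
```

```text
[array([473.03592832, -26.85760759]), array([457.06899582, -79.37214865])] a_end est [ 441.10206333 -131.88668971]
[1.854399   1.47015592] [-0.53265453 -1.94304169  2.76148587]
the job is handed in; nothing more can be done
None
```

I traced the strip with closed fingertips in one stroke, from the last mark beside the junction box (b_end), round the corner, to the last mark beside the round cap (a_end). The job is handed in with the fingertips still pressing the strip at that end; the hand-in gave no verdict.

- **Press:** the tip stayed at z of about 45.3 mm through the stroke, about 4 to 5 mm of press. The readings showed roughly 2 to 3.6 N of downward force and no sign of lifting off. I did not read the strip joint itself; the depth comes from the tip height and the force.
- **Line:** the measured tip stayed within about 1 mm of the fitted centre line at every check.
- **End point:** the tip finished at (439.2, -133.4). A last wrist-camera estimate put a_end at (441.1, -131.9), about 2.4 mm away. That is close to the 2 mm camera calibration and well inside the 12 mm half-width of the strip.
- **Loose items:** I saw no contact and nothing out of place in the pictures.

The whole run took about 11.5 s of the 48 s allowed.

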